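# Strip the stack off the jig stud

### The job

Take the jig stud's stack apart from the top, one piece at a time: turn the slotted wing nut until its slot lines up with the stud's T-head, lift it off and put it in the white tray, then the ring spacer, and last the L-bracket. Leave the bracket lying flat on the tray's floor with its upright leg pointing up; set the parts down rather than dropping them from a height, and do not disturb the C-clamp, screw jar or sanding block.

Things in the scene. Friction and masses are not known exactly. Their poses are not given: they have to be found in the camera images.
- jig: Fixed plywood jig board, 140 x 110 x 18 mm, origin at the centre of its underside on the bench, z up. At its centre a round steel boss, 60 mm diameter, top 32 mm above the bench, carries a 10 mm steel stud. Stack on the stud, from below: L-bracket (underside at 32 mm), ring spacer (underside at 40 mm), wing nut (underside at 54 mm).
- stud_head (a point): Top centre of the stud's flat T-head, 79 mm above the bench, over the jig's centre. The head is a bar 22 mm long along the jig's x axis (also this point's x axis), 10 mm wide, from 70.5 to 79 mm above the bench, 2.5 mm above the nut's bar. Spacer and bracket have play on the stud and pass over the head only when centred on it within about 3 mm.
- wing_nut: Slotted steel wing nut, 90 g, no thread: a bar 54 mm long (its x axis), 24 mm wide, 14 mm high, with an ear at each end. A slot runs right through, 29 mm long along x, 14 mm wide. Origin at the centre of its underside, z up. At the start its x axis stands 0.75 to 1.45 rad anticlockwise (from above) of the jig's x axis, so the T-head holds it down.
- nut_grip (a point): Midway between the nut's two upright ears, 23 mm above its underside. The ears (8 mm thick, 24 mm wide, from 14 to 32 mm above the underside) have outer faces 54 mm apart along x: grip there. The nut turns freely either way; it lifts straight off only with its x axis within about 0.15 rad of parallel to the jig's (either way round), centred on the stud to about 2 mm.
- spacer: Plain aluminium ring spacer, 70 g, 50 mm outer and 31 mm inner diameter, 14 mm high, loose round the stud on the bracket. Origin at the centre of its underside, z up.
- bracket: Grey steel L-bracket, 250 g: flat plate 8 mm thick, 50 mm wide (y), from x = -64 to +70 mm, with a 32 mm round hole; upright leg 8 mm thick across its +x end (leg centre at x = +66 mm, top 38 mm above the underside), a good grip. Origin on the underside at the hole's centre, z up. Lies flat on the boss, stud through its hole.
- tray: Fixed white plastic tray, 240 mm (its x axis) x 160 mm (y) outside, walls 4 mm thick and 56 mm high (about 61 mm with the rim), floor 4 mm above the bench. Origin at the centre of its underside. Empty at the start.
- c_clamp: Loose C-clamp lying on the bench, 166 x 98 x 19 mm; bystander.
- screw_jar: Loose screw jar with a lid, 57 mm diameter, 84 mm high; bystander.
- sand_block: Loose cork sanding block, 66 x 111 x 26 mm; bystander.
Mind the look-alikes: they are no part of the job. What is meant by the spacer is not purple or turquoise, and is the smaller of those in its own colour.

How it is judged:
On the way, in this order (a step that is already met when the one before it is completed fails the run):
1. the wing nut lies released in the tray while spacer and bracket are still on the stud (x of wing_nut in the frame of tray between -0.113 and 0.113 m and y of wing_nut in the frame of tray between -0.073 and 0.073 m and z of wing_nut in the frame of tray below 0.045 m and contact force between the fingers and wing_nut below 0.1 N and horizontal distance between each of spacer, bracket and jig below 0.025 m and z of spacer in the frame of jig below 0.055 m and z of bracket in the frame of jig below 0.045 m), for 0.2 s.
2. the spacer lies released in the tray while the bracket is still on the stud (x of spacer in the frame of tray between -0.113 and 0.113 m and y of spacer in the frame of tray between -0.073 and 0.073 m and z of spacer in the frame of tray below 0.045 m and contact force between the fingers and spacer below 0.1 N and horizontal distance between bracket and jig below 0.025 m and z of bracket in the frame of jig below 0.045 m), for 0.2 s.
At the end, for the whole second after the job is handed in: Nut, spacer and bracket are in the tray (origins within 113 mm of its centre lengthwise, 73 mm across; nut and spacer under 45 mm high), released and at rest; the bracket lies flat on the tray floor, leg up (tilt under 0.15 rad, underside under 11 mm above the bench) (x of wing_nut in the frame of tray between -0.113 and 0.113 m and y of wing_nut in the frame of tray between -0.073 and 0.073 m and z of each of wing_nut, spacer in the frame of tray below 0.045 m and contact force between the fingers and wing_nut below 0.1 N and x of spacer in the frame of tray between -0.113 and 0.113 m and y of spacer in the frame of tray between -0.073 and 0.073 m and contact force between the fingers and spacer below 0.1 N and x of bracket in the frame of tray between -0.113 and 0.113 m and y of bracket in the frame of tray between -0.073 and 0.073 m and z of bracket in the frame of tray below 0.011 m and contact force between the fingers and bracket below 0.1 N and angle between bracket's own z axis and vertical below 0.15 rad and linear speed of each of wing_nut, spacer, bracket below 0.02 m/s); the robot touches nothing.
It fails at once if the wing nut is let go while its underside is more than 0.10 m above the bench (height (world z) of wing_nut above 0.1 m and contact force between the fingers and wing_nut below 0.05 N).
It fails at once if the spacer is let go while its underside is more than 0.10 m above the bench (height (world z) of spacer above 0.1 m and contact force between the fingers and spacer below 0.05 N).
It fails at once if the bracket is let go while its underside is more than 0.10 m above the bench (height (world z) of bracket above 0.1 m and contact force between the fingers and bracket below 0.05 N).
It fails at once if the C-clamp, screw jar or sanding block is shifted by more than 30 mm (distance of any of c_clamp, screw_jar, sand_block from where it was at the start of the episode above 0.03 m).
It also fails if it takes over 72 s, if anything falls off the work surface, if the arm or the gripper's body presses on something with over 40 N, if the wrist force passes 120 N, or if a joint passes its speed limit or range.

### The arm

A 6-joint arm with a two-finger parallel gripper is mounted at the origin on a cart in front of the work surface, level with it; the furniture and walls round the work are solid. World frame = base frame: x ahead of the robot, y to its left, z up, the work surface at z = 0. Lengths are in m, angles in rad, forces in N, time in s.
With the tool pointing down it reaches from about 0.2 to 0.875 m from the base axis. Payload 3.4 kg.
Tool frame: the origin (TCP) lies between the finger pads; the fingertips stand 25 mm ahead of it and the grasp point (between the pads) lies 6 mm ahead of it (r.nose_length is the z of the fingertips in the tool frame, in m); z points along the fingers, y is the line along which they close (so a half turn about z gives the same grasp; the last joint's range is limited). The gripper opens to 94 mm and grips with 3 to 60 N. Pads are 16 mm wide; open, the fingers measure 119 mm over their backs; the gripper's body (75 mm by 177 mm) begins 78 mm behind the grasp point.
Start: joints at [1.058, 0.276, 1.505, -0, 1.361, -0.121], TCP at [0.22, 0.531, 0.23] pointing down, gripper open.
Joint ranges: [-2.89, 2.89], [-0.75, 2.08], [0.22, 2.7], [-1.18, 4.32], [0.11, 2.71], [-2.7, 2.7]. Speed limits (rad/s): [2.57, 2.57, 3.14, 3.14, 3.14, 3.14].

### API

Orientations are given as a unit quaternion [w, x, y, z].
In Python, from plant import r, gripper_to, inverse_kinematics, vision, models, telemetry gives the robot as it stands. Calls block until the motion is done:
- r.move_to(position, orientation): joint-space move of the TCP to a pose.
- r.move_l(position, rot=None, vel=0.15, guard=None): straight line of the TCP; rot=None keeps the orientation; vel is the mean speed in m/s. With guard (N) it stops when the force on the tool has changed by that much, and returns True; else False.
- r.movej(angles): joint-space move.
- gripper_to(opening, f_grip=None): finger opening in m; f_grip is the grip in N (None keeps the last); returns when the fingers have stopped.
- r.hold(seconds).
- inverse_kinematics(position, orientation): joint angles nearest the present ones, or None.
- vision.snapshot(name): name is "side" or "top"; returns the picture (420x560x3 uint8, red, green, blue); there is no depth.
- vision.get_calibration(name): a dict with "fx", "fy", "cx", "cy" (pixels), "D" ([k1, k2, p1, p2, k3] as OpenCV has them; the pictures are not rectified), "position" and "orientation" of the camera in the world. Camera axes: x right, y down, z forward; pixel columns grow to the right and rows downward; lengths in m; the calibration is good to about 2 mm. A picture is of the moment at which its call begins. get_calibration takes no time and is no camera call.
A pose or a line that the arm cannot do raises r.PlanningError and nothing moves.
- r.sign_off(): hands the job in; it is judged then, once.
Trained networks look in the newest picture that a camera, given by its name, has taken for a name from the list of things; names that differ only in an ending like _2 or _b are one class to them, and where a whole thing is asked for, a point or a joint stands for the part that bears it (a point fixed in the world has none). Each returns a list of dicts, best first, with "score" (0 to 1); they miss things now and then, are a little off and sometimes report something else, mostly with a low value. They report only what shows in the picture. A call takes as long as a camera call. They do not tell look-alikes from the thing itself.
- models.boxes_of(thing, camera): "at" ([x, y, z] in m, in world coordinates, good to about 4 mm: the middle of the surface that is visible of it).
- models.regions_of(thing, camera): "pixels" (420x560 bool, what is visible of it).
- models.mark_of(thing, camera): "at" ([x, y, z] in m, in world coordinates, good to about 4 mm: a listed point, or the origin of a listed thing).
Readings, each from a call of its own:
- telemetry.current_t(): time.
- telemetry.current_joints(): joint angles.
- telemetry.current_dq(): joint speeds.
- telemetry.current_joint_efforts(): joint torques, N m.
- telemetry.current_ee_pos(): TCP position.
- telemetry.current_tool_rot(): TCP orientation.
- telemetry.current_wrist_force(): force on the tool from outside, world axes, zero at the start.
- telemetry.current_torque(): the same for the moment, N m.
- telemetry.current_opening(): finger opening in m.
- telemetry.current_finger_force(): force on a finger pad.
Only numpy, scipy, OpenCV 4.12 (cv2) and the standard library are available. Lean on these libraries where they do the work, as an engineer would, in place of code of your own. Each camera call takes 0.05 s, during which the arm holds its last target. There are 200 camera calls.

## Working session

There is one attempt and no reset: what is moved stays moved. The work goes in short steps, each a Python script; the robot and the scene stay as the last script left them, time stands still between calls to the robot, and variables do not carry over. Pictures are saved under pics/ and viewed, at most 10 in all, crops included, and the job is handed in when it is done.

```bash
ls; mkdir -p pics; python3 - <<'E'
from plant import r, vision, models, telemetry
import cv2,numpy as np
for c in("top","side"):
    im=vision.snapshot(c); cv2.imwrite(f"pics/{c}0.png",im[:,:,::-1])
    k=vision.get_calibration(c); print(c,k)
    for t in("jig","stud_head","nut_grip","wing_nut","spacer","bracket","tray","c_clamp","screw_jar","sand_block"):
        print(t,[(np.round(d["at"],3).tolist(),round(d["score"],2)) for d in models.mark_of(t,c)][:4])
print(telemetry.current_t(),telemetry.current_tool_rot())
E
```

```text
pics
top {'fx': 380.195637700428, 'fy': 380.195637700428, 'cx': 278.3845959114747, 'cy': 209.74482307953244, 'D': array([-0.00477371,  0.        ,  0.        ,  0.        ,  0.        ]), 'position': array([ 0.4739357 , -0.04216894,  1.08633896]), 'orientation': array([ 0.00812891, -0.69908011,  0.71462121, -0.02318279])}
jig [([0.569, -0.231, -0.003], 0.62)]
stud_head [([0.57, -0.233, 0.077], 0.92)]
nut_grip []
wing_nut [([0.573, -0.234, 0.053], 0.6)]
spacer [([0.697, -0.381, 0.0], 0.9), ([0.613, -0.089, -0.001], 0.67), ([0.597, -0.365, -0.002], 0.54), ([0.572, -0.233, 0.039], 0.46)]
bracket [([0.576, -0.236, 0.032], 0.75)]
tray [([0.548, 0.25, 0.002], 0.82)]
c_clamp [([0.587, 0.005, 0.001], 0.66)]
screw_jar [([0.727, -0.069, 0.002], 0.67)]
sand_block [([0.356, -0.237, -0.0], 0.93)]
side {'fx': 386.7008842851854, 'fy': 386.7008842851854, 'cx': 279.8489594601305, 'cy': 212.70574074989517, 'D': array([-0.02060314,  0.        ,  0.        ,  0.        ,  0.        ]), 'position': array([ 0.53958004, -0.73915046,  0.68164832]), 'orientation': array([-0.41363716,  0.91040761, -0.00352551, -0.00706049])}
jig [([0.57, -0.232, -0.002], 0.86)]
stud_head [([0.571, -0.232, 0.081], 0.91)]
nut_grip [([0.571, -0.232, 0.079], 0.66), ([0.723, -0.072, 0.003], 0.61)]
wing_nut [([0.57, -0.235, 0.054], 0.87), ([0.725, -0.071, 0.001], 0.58)]
spacer [([0.697, -0.385, 0.003], 0.92), ([0.594, -0.365, 0.001], 0.84), ([0.608, -0.088, -0.001], 0.75), ([0.573, -0.236, 0.038], 0.7)]
bracket [([0.576, -0.232, 0.034], 0.97), ([0.571, -0.233, 0.051], 0.37)]
tray [([0.545, 0.25, 0.004], 0.69)]
c_clamp [([0.581, 0.004, -0.002], 0.97), ([0.356, -0.242, 0.002], 0.22)]
screw_jar [([0.725, -0.071, 0.004], 0.82)]
sand_block [([0.359, -0.24, 0.001], 0.87)]
1.1 [3.27584640e-05 1.94607758e-01 9.80881142e-01 7.63647792e-05]
```

```bash
python3 - <<'E'
import cv2,numpy as np
a=cv2.imread("pics/top0.png");b=cv2.imread("pics/side0.png")
from plant import vision
from scipy.spatial.transform import Rotation as R
def px(c,p):
    k=vision.get_calibration(c);q=k["orientation"]
    M=R.from_quat([q[1],q[2],q[3],q[0]]).as_matrix().T
    rv=cv2.Rodrigues(M)[0]; K=np.array([[k["fx"],0,k["cx"]],[0,k["fy"],k["cy"]],[0,0,1]])
    return cv2.projectPoints(np.array(p,float).reshape(-1,3),rv,-M@k["position"],K,k["D"])[0].reshape(-1,2)
out=[]
for c,im in(("top",a),("side",b)):
    u=px(c,[[.571,-.233,.06]])[0];print(c,u, px(c,[[.62,-.233,.079],[.57,-.18,.079]]))
    u=u.astype(int);print(u)
    w=50;cr=im[max(u[1]-w,0):u[1]+w,u[0]-w:u[0]+w];out.append(cv2.resize(cr,(400,400),interpolation=cv2.INTER_CUBIC))
cv2.imwrite("pics/crop0.png",np.hstack(out))
E
```

```text
top [339.89016877 189.37656971] [[340.64171799 170.42658179]
 [321.4012928  189.45471251]]
[339 189]
side [299.87535845 278.68613203] [[324.4297801  272.36501558]
 [298.58120215 253.2402228 ]]
[299 278]
```

View pics/top0.png

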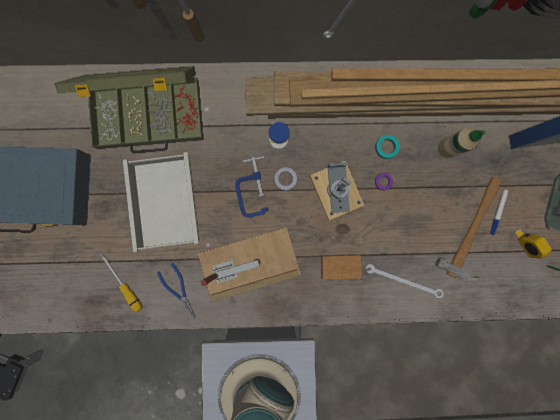

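View pics/crop0.png

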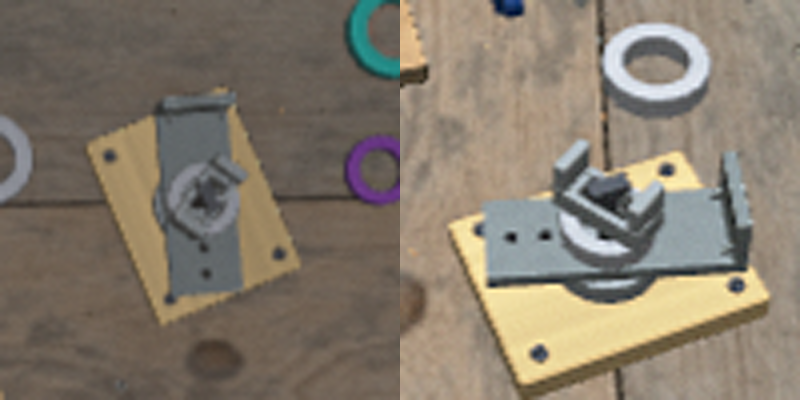

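View pics/side0.png

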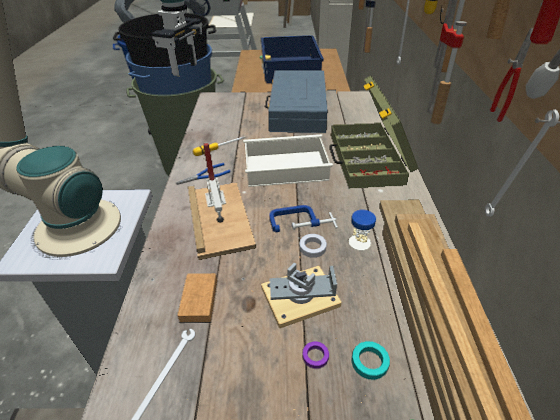

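```bash
python3 - <<'E'
import cv2,numpy as np
a=cv2.imread("pics/top0.png");b=cv2.imread("pics/side0.png")
f=lambda im,u,v:cv2.resize(cv2.convertScaleAbs(im[v-18:v+18,u-18:u+18],alpha=1.5),(400,400),interpolation=cv2.INTER_CUBIC)
cv2.imwrite("pics/crop1.png",np.hstack([f(a,340,188),f(b,301,278)]))
E
```

```text
(no output)
```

View pics/crop1.png

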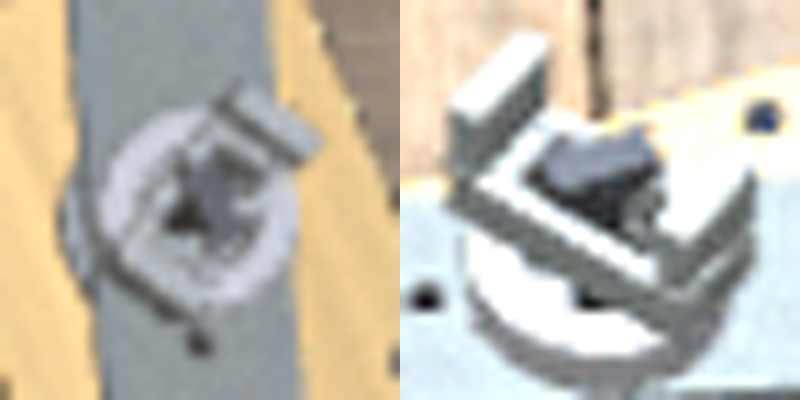

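```bash
cat > h.py <<'E'
from plant import r, gripper_to, inverse_kinematics, vision, models, telemetry as T
import cv2, numpy as np
from scipy.spatial.transform import Rotation as R
from scipy.optimize import minimize
S=4
def px(c,p):
    k=vision.get_calibration(c);q=k["orientation"]
    M=R.from_quat([q[1],q[2],q[3],q[0]]).as_matrix().T
    K=np.array([[k["fx"],0,k["cx"]],[0,k["fy"],k["cy"]],[0,0,1]])
    return cv2.projectPoints(np.array(p,float).reshape(-1,3),cv2.Rodrigues(M)[0],-M@k["position"],K,k["D"])[0].reshape(-1,2)
def box(x0,x1,y0,y1,z0,z1): return np.array([[x,y,z] for x in(x0,x1) for y in(y0,y1) for z in(z0,z1)])/1e3
a=np.linspace(0,2*np.pi,40)
def cyl(d,h): return np.array([[d/2*np.cos(t),d/2*np.sin(t),z] for t in a for z in(0,h)])/1e3
P=dict(jig=[box(-70,70,-55,55,0,18)],tray=[box(-120,120,-80,80,0,61)],spacer=[cyl(50,14)],
 wing_nut=[box(-27,27,-12,12,0,14),box(-27,-19,-12,12,14,32),box(19,27,-12,12,14,32)],
 bracket=[box(-64,70,-25,25,0,8),box(62,70,-25,25,8,38)])
def sil(c,n,x,y,z,yaw):
    m=np.zeros((420*S,560*S),np.uint8)
    for p in P[n]:
        w=R.from_euler("z",yaw).apply(p)+[x,y,z]
        u=(px(c,w)+.5)*S
        cv2.fillConvexPoly(m,cv2.convexHull(np.round(u).astype(np.int32)),1)
    return m
def mask(n,c,near,fill=False):
    """region of n whose pixel centroid is nearest the given world point"""
    best=min(models.regions_of(n,c),key=lambda d:np.hypot(*(np.argwhere(d["pixels"]).mean(0)[::-1]-px(c,near)[0])))
    m=best["pixels"].astype(np.uint8)
    return cv2.resize(m,None,fx=S,fy=S,interpolation=cv2.INTER_NEAREST)
def fit(n,z,g,extra=(),cams=("top","side"),snap=True):
    """(x,y,yaw) by silhouette overlap; pixels of `extra` things (occluders) are don't-care"""
    if snap: [vision.snapshot(c) for c in cams]
    M={}
    for c in cams:
        try: M[c]=mask(n,c,[g[0],g[1],z+.01])
        except ValueError: print("no mask",n,c)
    V={}
    for c in M:
        V[c]=np.ones_like(M[c])
        for e in extra:
            try:V[c]&=1-mask(e,c,[g[0],g[1],z+.03])
            except ValueError: pass
    def f(q,cs):
        s=0
        for c in cs:
            m=sil(c,n,q[0],q[1],z,q[2])&V[c];k=M[c]&V[c]
            s-=(m&k).sum()/max((m|k).sum(),1)
        return s/len(cs)
    out=[]
    for cs in [[c] for c in M]+([list(M)] if len(M)>1 else []):
        x=[g]+[np.array(g)+[0,0,d] for d in(-.3,.3)]
        b=min((minimize(f,s,args=(cs,),method="Nelder-Mead",options=dict(initial_simplex=np.array(s)+np.array([[0,0,0],[.008,0,0],[0,.008,0],[0,0,.2]]),maxiter=90)) for s in x),key=lambda o:o.fun)
        print(n,cs,np.round(b.x,4),round(b.fun,3));out=b.x
    return out
def rot(yaw):
    y=np.array([np.cos(yaw),np.sin(yaw),0]);z=np.array([0,0,-1.])
    q=R.from_matrix(np.c_[np.cross(y,z),y,z]).as_quat();return q[[3,0,1,2]]
def yaws(yaw):
    """of yaw, yaw+-pi: the one with least joint-6 angle"""
    return yaw
def st(s=""): print(s,"t",round(T.current_t(),2),"p",np.round(T.current_ee_pos(),4),"F",np.round(T.current_wrist_force(),1),"open",round(T.current_opening(),4),"ff",np.round(T.current_finger_force(),1))
E
time python3 - <<'E'
from h import *
fit("jig",0,[.571,-.233,.42],extra=("bracket","spacer","wing_nut"))
fit("wing_nut",.054,[.571,-.233,-.65],snap=False,)
fit("bracket",.032,[.574,-.233,.05],extra=("spacer","wing_nut"),snap=False)
fit("spacer",.040,[.571,-.233,0],extra=("wing_nut",),snap=False)
fit("tray",0,[.547,.25,.1],snap=False)
for c in("top","side"): print([np.round(d["at"],4) for d in models.mark_of("stud_head",c)])
for ps in(-.64,-.64+np.pi,.42,.42+np.pi,.1,.1+np.pi):
    print(ps,inverse_kinematics([.571,-.233,.12],rot(ps)),inverse_kinematics([.547,.25,.12],rot(ps)))
st()
E
```

```text
jig ['top'] [ 0.571 -0.233  0.42 ] 0.0
jig ['side'] [ 0.5708 -0.233   0.3629] -0.904
jig ['top', 'side'] [ 0.5708 -0.233   0.3629] -0.452
wing_nut ['top'] [ 0.5746 -0.2321 -0.6353] -0.663
wing_nut ['side'] [ 0.5709 -0.235  -0.6516] -0.793Traceback (most recent call last):
  File "<stdin>", line 3, in <module>
  File "h.py", line 51, in fit
    b=min((minimize(f,s,args=(cs,),method="Nelder-Mead",options=dict(initial_simplex=np.array(s)+np.array([[0,0,0],[.008,0,0],[0,.008,0],[0,0,.2]]),maxiter=90)) for s in x),key=lambda o:o.fun)
  File "h.py", line 51, in <genexpr>
    b=min((minimize(f,s,args=(cs,),method="Nelder-Mead",options=dict(initial_simplex=np.array(s)+np.array([[0,0,0],[.008,0,0],[0,.008,0],[0,0,.2]]),maxiter=90)) for s in x),key=lambda o:o.fun)
           ~~~~~~~~^^^^^^^^^^^^^^^^^^^^^^^^^^^^^^^^^^^^^^^^^^^^^^^^^^^^^^^^^^^^^^^^^^^^^^^^^^^^^^^^^^^^^^^^^^^^^^^^^^^^^^^^^^^^^^^^^^^^^^^^^^^^^^^^^^^^^^^^^^^^^
    res = _minimize_neldermead(fun, x0, args, callback, bounds=bounds,
                               **options)
    fsim[j] = func(sim[j])
              ~~~~^^^^^^^^
    fx = function(np.copy(x), *(wrapper_args + args))
  File "h.py", line 45, in f
    m=sil(c,n,q[0],q[1],z,q[2])&V[c];k=M[c]&V[c]
      ~~~^^^^^^^^^^^^^^^^^^^^^^
  File "h.py", line 21, in sil
    u=(px(c,w)+.5)*S
       ~~^^^^^
  File "h.py", line 7, in px
    k=vision.get_calibration(c);q=k["orientation"]
ValueError: time passes only in moves, steps and waits

real	0m41.929s
user	0m23.860s
sys	0m10.644s
```

```bash
python3 - <<'E'
s=open("h.py").read()
s=s.replace('S=4\ndef px(c,p):\n    k=vision.get_calibration(c);','S=4\nCAL={c:vision.get_calibration(c) for c in("top","side")}\ndef px(c,p):\n    k=CAL[c];')
s=s.replace('    best=min(','''    if n=="jig":
        im=vision.snapshot(c);u,v=px(c,near)[0].astype(int)
        h=cv2.cvtColor(im,cv2.COLOR_RGB2HSV);m=((h[...,0]>12)&(h[...,0]<32)&(h[...,1]>70)&(h[...,2]>110)).astype(np.uint8)
        w=np.zeros_like(m);w[v-48:v+48,u-48:u+48]=1;m&=w
        l,lab,stt,_=cv2.connectedComponentsWithStats(m)
        pts=np.argwhere(np.isin(lab,[i for i in range(1,l) if stt[i,4]>15]))[:,::-1]
        o=np.zeros_like(m);cv2.fillConvexPoly(o,cv2.convexHull(pts.astype(np.int32)),1)
        print(c,"yellow",len(pts),o.sum())
        return cv2.resize(o,None,fx=S,fy=S,interpolation=cv2.INTER_NEAREST)
    best=min(''',1)
s=s.replace('maxiter=90','maxiter=60').replace('''def yaws(yaw):
    """of yaw, yaw+-pi: the one with least joint-6 angle"""
    return yaw
''','')
# overlap on a crop only
s=s.replace('''    def f(q,cs):''','''    W={}
    for c in M:
        u=(px(c,[g[0],g[1],z])[0]*S).astype(int);W[c]=np.s_[max(u[1]-75*S,0):u[1]+75*S,max(u[0]-75*S,0):u[0]+75*S]
    def f(q,cs):''').replace('''m=sil(c,n,q[0],q[1],z,q[2])&V[c];k=M[c]&V[c]''','''v=V[c][W[c]];m=sil(c,n,q[0],q[1],z,q[2])[W[c]]&v;k=M[c][W[c]]&v''')
open("h.py","w").write(s)
E
time python3 - <<'E'
from h import *
fit("jig",0,[.571,-.233,.42])
fit("bracket",.032,[.574,-.233,.05],extra=("spacer","wing_nut"),snap=False)
fit("tray",0,[.547,.25,.1],snap=False)
for ps in(-.64,-.64+np.pi,.42,.42+np.pi,.1,.1+np.pi):
    print(round(ps,2),*[None if (q:=inverse_kinematics(p,rot(ps))) is None else np.round(q,2) for p in([.571,-.233,.12],[.547,.25,.12])])
st()
E
```

```text
top yellow 926 1929
side yellow 1322 3382
jig ['top'] [ 0.5728 -0.2344  0.3644] -0.949
jig ['side'] [ 0.5684 -0.2318  0.4035] -0.861
jig ['top', 'side'] [ 0.5721 -0.2339  0.3722] -0.895
bracket ['top'] [ 0.5747 -0.2338  0.038 ] -0.704
bracket ['side'] [ 0.5712 -0.2334  0.0723] -0.725
bracket ['top', 'side'] [ 0.5728 -0.2334  0.0633] -0.7
tray ['top'] [0.5488 0.2588 0.1176] -0.949
tray ['side'] [0.5457 0.2558 0.1063] -0.972
tray ['top', 'side'] [0.5474 0.2561 0.0994] -0.954
-0.64 [-0.5   0.41  1.58 -0.    1.15  0.14] [ 0.31  0.39  1.61 -0.    1.13  0.95]
2.5 None [ 0.31  0.39  1.61 -0.    1.13 -2.19]
0.42 [-0.5   0.41  1.58 -0.    1.15 -0.92] [ 0.31  0.39  1.61 -0.    1.13 -0.11]
3.56 [-0.5   0.41  1.58 -0.    1.15  2.22] None
0.1 [-0.5   0.41  1.58 -0.    1.15 -0.6 ] [ 0.31  0.39  1.61 -0.    1.13  0.21]
3.24 [-0.5   0.41  1.58 -0.    1.15  2.54] None
 t 2.3 p [0.2196 0.5315 0.2305] F [-0.3  0.1  0.8] open 0.0941 ff 0.0
real	0m13.986s
user	0m7.935s
sys	0m0.234s
```

```bash
python3 - <<'E'
from h import *
c=[.571,-.2325]
r.move_to([*c,.22],rot(-.645)); gripper_to(.078)
st()
print(r.move_l([*c,.086],vel=.12,guard=8)); st()
gripper_to(.03,f_grip=20); st("grip")
F0=np.array(T.current_wrist_force())
q=np.array(T.current_joints()); 
for i in range(3):
    q[5]-=1.017/3; r.movej(q); st("turn")
E
```

```text
t 5.72 p [ 0.571  -0.2324  0.22  ] F [0.3 0.1 0.3] open 0.0782 ff 0.0
False
 t 6.99 p [ 0.5716 -0.2328  0.0868] F [ 0.3 -0.3 -0.7] open 0.0783 ff 0.0
grip t 7.49 p [ 0.5714 -0.2327  0.0864] F [ 0.5 -0.9  0.8] open 0.0544 ff 20.0
turn t 7.91 p [ 0.5713 -0.2327  0.0865] F [-0.3 -0.3  0.1] open 0.0539 ff 20.0
turn t 8.32 p [ 0.5714 -0.2327  0.0865] F [0.5 0.1 0.8] open 0.0541 ff 20.0
turn t 8.74 p [ 0.5714 -0.2327  0.0864] F [0.4 0.1 0.6] open 0.0538 ff 20.0
```

```bash
python3 - <<'E'
from h import *
p=np.array(T.current_ee_pos())
hit=r.move_l([*p[:2],p[2]+.04],vel=.05,guard=7); st(f"lift {hit}")
E
```

```text
lift False t 9.69 p [ 0.5712 -0.2326  0.1262] F [-0.1 -0.1 -0.8] open 0.0539 ff 20.0
```

```bash
cat >> h.py <<'E'
TR=np.array([.547,.254]);TY=.10
def tray(x,y): return TR+R.from_euler("z",TY).as_matrix()[:2,:2]@[x,y]
def place(x,y,zt,yaw,op,zt_hi=.2,guard=4):
    p=np.array(T.current_ee_pos()); r.move_l([*p[:2],zt_hi],vel=.2)
    t=tray(x,y); r.move_to([*t,zt_hi],rot(yaw)); st("over")
    r.move_l([*t,zt+.02],vel=.2); hit=r.move_l([*t,zt-.002],vel=.04,guard=guard); st(f"down {hit}")
    gripper_to(op); st("open")
    r.move_l([*t,zt_hi],vel=.25); st("up")
E
python3 - <<'E'
from h import *
place(-.06,.038,.0365,TY,.070)
fit("spacer",.040,[.571,-.233,0])
fit("bracket",.032,[.573,-.233,.05],extra=("spacer",),snap=False)
for c in("top","side"): print(c,[(np.round(d["at"],4).tolist(),round(d["score"],2)) for t in("spacer","wing_nut","bracket","stud_head") for d in models.mark_of(t,c)])
im=[cv2.convertScaleAbs(vision.snapshot(c)[:,:,::-1],alpha=1.3) for c in("top","side")]
f=lambda im,u,v,w,:cv2.resize(im[v-w:v+w,u-w:u+w],(400,400),interpolation=cv2.INTER_CUBIC)
cv2.imwrite("pics/p1.png",np.hstack([f(im[0],340,188,25),f(im[1],301,278,25)]))
E
```

```text
over t 12.11 p [0.484  0.2851 0.1998] F [ 0.3  0.5 -0.5] open 0.0537 ff 20.0
down True t 13.49 p [0.4833 0.2858 0.036 ] F [-0.4 -0.1  2.8] open 0.0539 ff 20.0
open t 13.97 p [0.4827 0.2855 0.0356] F [ 0.7 -0.1  0.2] open 0.07 ff 0.0
up t 14.78 p [0.4826 0.2854 0.1989] F [-0.3  0.2 -1.9] open 0.0702 ff 0.0
spacer ['top'] [ 0.5746 -0.2315  0.3924] -0.272
spacer ['side'] [ 0.5721 -0.2338  0.3555] -0.558
spacer ['top', 'side'] [ 0.5727 -0.2332  0.4037] -0.414
bracket ['top'] [ 0.5745 -0.2327  0.047 ] -0.739
bracket ['side'] [ 0.5708 -0.2341  0.0774] -0.838
bracket ['top', 'side'] [ 0.5728 -0.2334  0.0647] -0.769
top [([0.6976, -0.3783, -0.0027], 0.78), ([0.484, 0.2859, 0.0017], 0.57), ([0.5741, -0.2352, 0.0352], 0.86), ([0.5722, -0.2323, 0.0773], 0.71)]
side [([0.5931, -0.3653, -0.0003], 0.83), ([0.698, -0.3862, 0.002], 0.78), ([0.6075, -0.0897, 0.0008], 0.76), ([0.5712, -0.2333, 0.0354], 0.62), ([0.4796, 0.2832, 0.0028], 0.49), ([0.575, -0.2325, 0.0345], 0.73)]
```

View pics/p1.png

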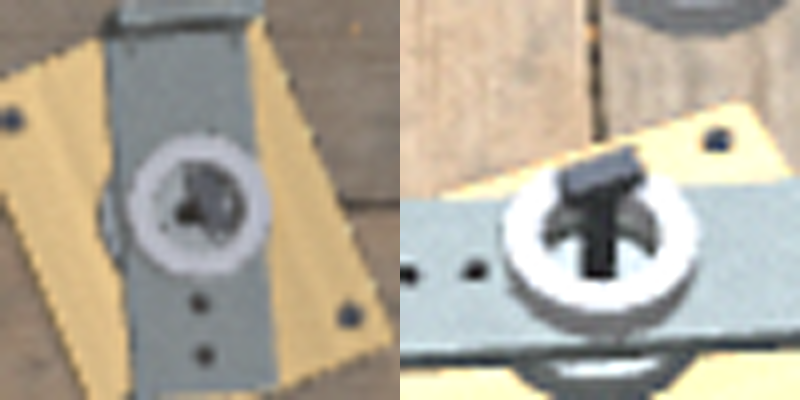

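```bash
python3 - <<'E'
from h import *
c=[.5713,-.2327]
r.move_to([*c,.19],rot(-1.51)); gripper_to(.068)
r.move_l([*c,.10],vel=.2); print(r.move_l([*c,.068],vel=.08,guard=6)); st()
gripper_to(.03,f_grip=5); st("g1")
gripper_to(.064)
q=np.array(T.current_joints()); q[5]-=1.57; r.movej(q)
gripper_to(.03,f_grip=20); st("g2")
p=np.array(T.current_ee_pos())
hit=r.move_l([*p[:2],p[2]+.055],vel=.06,guard=7); st(f"lift {hit}")
if not hit: place(.055,.040,.0318,TY,.066)
E
```

```text
False
 t 18.98 p [ 0.5715 -0.2328  0.0682] F [-0.2  0.2 -0.1] open 0.068 ff 0.0
g1 t 19.42 p [ 0.5716 -0.233   0.0685] F [ 0.5 -0.5  1.5] open 0.0488 ff 5.0
g2 t 21.67 p [ 0.5713 -0.2326  0.0679] F [ 0.7 -0.3 -0.2] open 0.0498 ff 20.0
lift False t 22.73 p [ 0.571  -0.2325  0.1225] F [-0.2  0.3 -1.1] open 0.0502 ff 20.0
over t 25.19 p [0.5982 0.2981 0.2   ] F [-0.2 -0.8 -0.3] open 0.05 ff 20.0
down True t 26.6 p [0.5976 0.2993 0.0311] F [1.6 0.6 2.6] open 0.0503 ff 20.0
open t 27.07 p [0.5969 0.299  0.0307] F [-0.5  0.  -0.3] open 0.0659 ff 0.0
up t 27.9 p [0.5969 0.2989 0.1987] F [-0.1 -0.  -0.8] open 0.066 ff 0.0
```

Spacer placed. Now measure the bracket (its clear view now) and verify the tray.

```bash
python3 - <<'E'
from h import *
fit("bracket",.032,[.573,-.233,.06])
im=[cv2.convertScaleAbs(vision.snapshot(c)[:,:,::-1],alpha=1.3) for c in("top","side")]
f=lambda im,u,v,w,:cv2.resize(im[v-w:v+w,u-w:u+w],(400,400),interpolation=cv2.INTER_CUBIC)
for n,i in zip(("top","side"),im): print(n,np.round(px(n,[[.571,-.2327,.04],[.571,-.2327,.079]]),1).tolist())
t=f(im[1],301,278,28); cv2.imwrite("pics/p2.png",np.hstack([f(im[0],340,184,28),t]))
for c in("top","side"): print(c,[(n,np.round(d["at"],4).tolist(),round(d["score"],2)) for n in("spacer","wing_nut") for d in models.mark_of(n,c)])
E
```

```text
bracket ['top'] [ 0.5751 -0.2331  0.0482] -0.798
bracket ['side'] [ 0.5713 -0.2343  0.0571] -0.868
bracket ['top', 'side'] [ 0.572  -0.2338  0.0596] -0.825
top [[338.5, 190.1], [341.1, 188.7]]
side [[299.7, 284.7], [300.0, 272.5]]
top [('spacer', [0.6963, -0.3816, 0.0005], 0.85), ('spacer', [0.5977, -0.3683, -0.0008], 0.65), ('spacer', [0.6126, -0.0866, -0.0006], 0.62), ('spacer', [0.6017, 0.2988, 0.0047], 0.54), ('wing_nut', [0.4841, 0.287, 0.0038], 0.58), ('wing_nut', [0.5725, -0.232, -0.0027], 0.42)]
side [('spacer', [0.6082, -0.0885, -0.0015], 0.92), ('spacer', [0.6952, -0.3892, 0.0035], 0.83), ('spacer', [0.5968, 0.2978, 0.0002], 0.69), ('spacer', [0.593, -0.3671, -0.0017], 0.67), ('wing_nut', [0.4834, 0.2843, 0.0032], 0.58)]
```

View pics/p2.png

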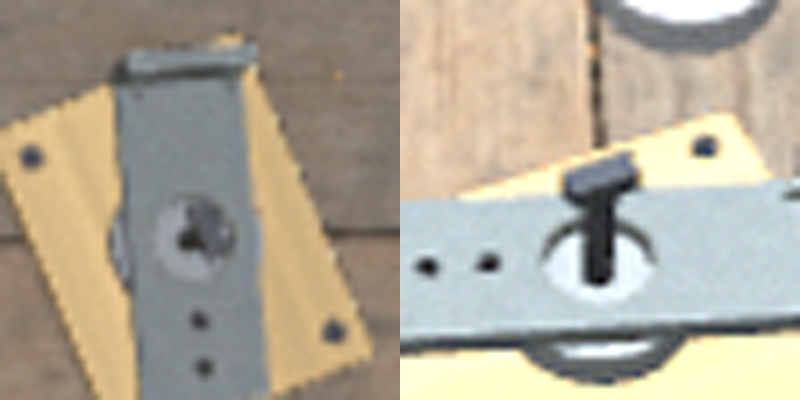

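```bash
python3 - <<'E'
from h import *
yw=.057; d=np.array([np.cos(yw),np.sin(yw)])
c=np.array([.5713,-.2338])+.066*d
r.move_to([*c,.19],rot(yw)); gripper_to(.042)
r.move_l([*c,.10],vel=.2); print(r.move_l([*c,.069],vel=.08,guard=6)); st()
gripper_to(0,f_grip=10); st("g"); gripper_to(0,f_grip=55); st("g")
p=np.array(T.current_ee_pos())
hit=r.move_l([*p[:2],p[2]+.012],vel=.04,guard=12); st(f"lift {hit}")
[vision.snapshot(c) for c in("top","side")]
im=[cv2.convertScaleAbs(vision.snapshot(c)[:,:,::-1],alpha=1.3) for c in("top","side")]
f=lambda im,u,v,w,:cv2.resize(im[v-w:v+w,u-w:u+w],(400,400),interpolation=cv2.INTER_CUBIC)
cv2.imwrite("pics/p3.png",np.hstack([f(im[0],340,184,28),f(im[1],301,274,28)]))
E
```

```text
False
 t 32.02 p [ 0.6372 -0.2301  0.0689] F [ 0.7  0.2 -0.4] open 0.0422 ff 0.0
g t 32.65 p [ 0.6375 -0.2301  0.0692] F [ 1.1 -0.2  1.1] open 0.0078 ff 10.0
g t 32.87 p [ 0.6376 -0.2301  0.0693] F [1.4 0.9 0.6] open 0.0079 ff 55.0
lift False t 33.33 p [ 0.6375 -0.2301  0.0814] F [ 0.2  0.3 -2.6] open 0.008 ff 55.0
```

View pics/p3.png

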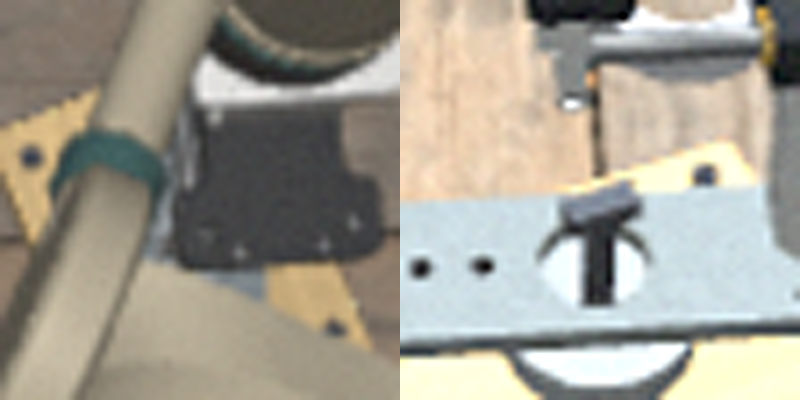

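```bash
python3 - <<'E'
from h import *
p=np.array(T.current_ee_pos())
r.move_l([p[0]+.001,p[1]+.0012,p[2]],vel=.02); st()
p=np.array(T.current_ee_pos())
hit=r.move_l([p[0],p[1],p[2]+.06],vel=.05,guard=6); st(f"lift {hit}")
if not hit: place(.066,-.045,.0413,TY,.03,zt_hi=.2,guard=5)
E
```

```text
t 33.77 p [ 0.6383 -0.2287  0.0809] F [-0.2 -0.3 -1.7] open 0.0076 ff 55.0
lift False t 35.12 p [ 0.6381 -0.2285  0.1404] F [ 0.5  0.2 -1.7] open 0.0078 ff 55.0
over t 37.2 p [0.6177 0.2146 0.1998] F [ 0.4 -0.6 -2.3] open 0.0075 ff 55.0
down True t 38.55 p [0.617  0.2158 0.0411] F [ 0.4 -0.5  3.3] open 0.0074 ff 55.0
open t 39.11 p [0.6162 0.2156 0.0403] F [ 0.3 -0.  -1.5] open 0.0301 ff 0.0
up t 39.9 p [0.6162 0.2156 0.1987] F [-0.4 -0.1 -1.1] open 0.0303 ff 0.0
```

```bash
python3 - <<'E'
from h import *
r.move_to([.4,-.05,.3],rot(0)); 
im=[vision.snapshot(c)[:,:,::-1] for c in("top","side")]
f=lambda im,u,v,w,:cv2.resize(im[v-w:v+w,u-w:u+w],(400,400),interpolation=cv2.INTER_CUBIC)
cv2.imwrite("pics/p4.png",np.hstack([f(im[0],162,200,60),f(im[1],288,160,50)]))
for c in("top","side"): print(c,[(n,np.round(d["at"],4).tolist(),round(d["score"],2)) for n in("spacer","wing_nut","bracket") for d in models.mark_of(n,c) if d["at"][1]>.1]); 
st()
E
```

```text
top [('spacer', [0.598, 0.3011, 0.0054], 0.54), ('wing_nut', [0.4821, 0.2872, 0.008], 0.6), ('bracket', [0.5511, 0.2067, 0.0053], 0.77)]
side [('spacer', [0.599, 0.2982, 0.0024], 0.66), ('wing_nut', [0.4829, 0.2835, 0.0028], 0.56)]
 t 41.64 p [ 0.4002 -0.0498  0.2998] F [-0.2  0.3 -0.8] open 0.0297 ff 0.0
```

View pics/p4.png

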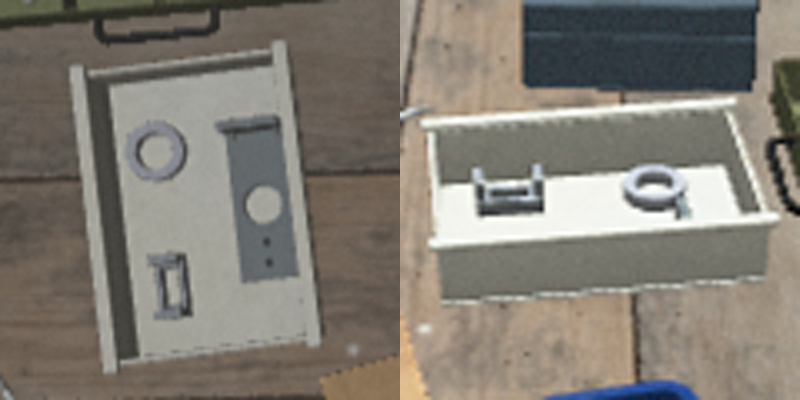

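The top crop shows the ring at (155,150), the nut at (170,287) and the bracket lying flat at (262,205), leg up at (248,125). All three are inside the tray and clear of its walls.

```bash
python3 -c "
from plant import r
print(r.sign_off())"
```

```text
the job is handed in; nothing more can be done
None
```

The job is handed in: wing nut, spacer and bracket came off in order and lie released in the tray, bracket flat with its leg up; bystanders untouched as far as I know (not re-measured), about 42 of 72 s used, and no verdict came back.

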